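# Reset a bracket in the drill jig and toggle-clamp it

## Task

The red angle-iron bracket in the drill jig got clamped short of its end stop. Throw the toggle clamp's red handle back to open the clamp, slide the bracket along the fence until its end is fully home against the stop, then swing the handle back up over centre so that the clamp locks the bracket down flat in that place. Leave the other things on the bench where they are.

Things in the scene. Friction and masses are not known exactly. Their poses are not given: they have to be found in the camera images.
- jig: Drill jig fixed to the bench: wooden base board 300 (x) x 240 (y) mm, 18 mm thick; origin at the centre of its underside, on the bench. x runs along the bracket towards the end stop, y from the clamp towards the fence. In its frame (mm): the bracket's channel is at y 25 to 65; a grey 4 mm high guide strip at y 12 to 22, x -80 to 80; toggle clamp in the plane x = 2. Before x -80 the board is bare.
- stop_face (a point): Point on the face of the jig's aluminium end stop, at board level, in line with the middle of the bracket's flat leg; axes as the jig's. The bracket's head end must touch this face. The tall part of the stop, behind the upright leg, is 44 mm high over the board.
- fence_near_end (a point): Top of the fence (grey painted bar, 18 mm wide, 24 mm high over the board) at its end away from the stop; the fence runs from here 160 mm along the jig's x, its face towards the bracket 9 mm to the jig's -y of this point.
- drill_plate (a point): Top edge of the steel drill plate on the stop, 23 mm over the board; from here it covers the flat leg's last 30 mm, with 9 mm of free height over the leg.
- bracket: Dark red angle iron, 180 mm long, legs 40 x 40 x 5 mm, about 0.5 kg, one leg flat on the board, the other upright along the fence. Origin at the centre of the flat leg's underside; x along it towards the stop, y towards the upright leg (at y 15 to 20 mm). With the clamp open it slides along x, with 3 mm side play. At the start it is 15 to 40 mm short of the stop.
- bracket_head (a point): Middle of the flat leg's underside at the end that goes against the stop.
- bracket_tail (a point): End face of the upright leg at the other end (the end away from the stop), 20 mm over the board: the place to push.
- clamp_handle: Handle of the toggle clamp: red grip, 21 mm diameter, round end 132 mm from the origin. Origin at its pivot on the clamp arm, 73 mm over the bench when locked; z along the handle to its end, x as the jig's x; it swings in the jig's plane x = 2. Upright = locked. To open, push its end to the jig's -y: it leans back to 0.79 rad (45 degrees) from upright and stays there.
- handle_end (a point): Tip of the red grip, on the handle's axis: 205 mm over the bench when locked; when open 151 mm, and 96 mm further to the jig's -y. Going over centre takes about 4 N at the grip to open, 7 N to close. Dead centre is about 0.06 rad from upright: short of it the clamp does not hold, past it it stays locked upright. On closing the end first moves up as much as forward: follow it up.
- clamp_arm: Steel arm of the clamp, 100 mm long, 18 mm wide; origin at its pivot on the base, 63 mm over the bench; y along the arm. Locked, it lies nearly level (0.05 rad up) towards the jig's y; open, it points up at 0.58 rad. Spindle with nut at y 85 mm, 85 mm over the bench when locked. As the handle leans back, its pivot on the arm drops by 15 mm.
- clamp_foot: Black rubber foot below the spindle on the clamp arm, 18 mm diameter, 18 mm high, origin in the middle of its underside. Open, it hangs 46 mm over the bracket's flat leg; while closing it meets the leg with the handle about 0.28 rad from upright; locked, it presses with about 13 N.
- done_bracket: A finished bracket like the other one, lying on the bench; bystander. Origin at the centre of the flat leg's underside.
- scriber: Yellow-handled screwdriver, 160 mm, lying on the jig board behind the fence; bystander. Origin under its middle.
- spanner: Steel spanner, 170 mm, lying on the bench; bystander.
- cordless_drill: Cordless drill standing on its battery, 210 mm high; bystander.
- bolt_bin: Blue bin of bolts, 150 x 100 x 60 mm; bystander.
- carton: Closed cardboard carton, 160 x 200 x 110 mm; bystander.
- tape_roll: Roll of brown packing tape lying flat, 104 mm diameter, 48 mm high; bystander.
- spray_bottle: Pink spray bottle, 80 mm diameter, 225 mm high; bystander.
Things that resemble listed ones, but are neither listed nor needed, are in the scene too. What is shaped like the bracket but green, purple or white is not meant.

How it is judged (in metres and radians):
On the way, in this order (a step that is already met when the one before it is completed fails the run):
1. the clamp is open: its handle leans back more than 0.5 rad from upright (angle between clamp_handle's own z axis and vertical above 0.5 rad), for 0.2 s.
2. with the clamp open (handle more than 0.35 rad from upright), the bracket's head end is within 2.5 mm of the stop (x of bracket_head in the frame of stop_face above -0.0025 m and angle between clamp_handle's own z axis and vertical above 0.35 rad), for 0.2 s.
At the end, for the whole second after the job is handed in: The bracket is at rest, flat on the jig board (within 0.03 rad), its head end within 2.5 mm of the stop face; the clamp is locked over centre: handle within 0.05 rad of upright and the rubber foot pressing the bracket with more than 6 N (x of bracket_head in the frame of stop_face above -0.0025 m and angle between bracket's own z axis and vertical below 0.03 rad and angle between clamp_handle's own z axis and vertical below 0.05 rad and contact force between clamp_foot and bracket above 6 N and linear speed of bracket below 0.01 m/s); the robot touches nothing.
It fails at once if any of the other loose things (finished bracket, screwdriver, spanner, drill, bolt bin, carton, tape roll, spray bottle) is moved by more than 30 mm (distance of any of done_bracket, scriber, spanner, cordless_drill, bolt_bin, carton, tape_roll, spray_bottle from where it was at the start of the episode above 0.03 m).
It also fails if it takes over 58 s, if anything falls off the work surface, if the arm or the gripper's body presses on something with over 40 N, if the wrist force passes 120 N, or if a joint passes its speed limit or range.

## Robot

A 6-joint arm with a two-finger parallel gripper is mounted at the origin on the work surface. World frame = base frame: x ahead of the robot, y to its left, z up, the work surface at z = 0. Lengths are in mm, angles in rad, forces in N, time in s.
With the tool pointing down it reaches from about 300 to 950 mm from the base axis. Payload 3.1 kg.
Tool frame: the origin (TCP) lies between the finger pads; the fingertips stand 14 mm ahead of it and the grasp point (between the pads) lies 5 mm behind it; z points along the fingers, x is the direction in which the jaws open and shut, and the axes are right-handed (so a half turn about z gives the same grasp; the last joint's range is limited). The gripper opens to 85 mm and grips with 20 to 120 N. Pads are 22 mm wide; open, the fingers measure 114 mm over their backs; the gripper's body (76 mm by 85 mm) begins 54 mm behind the grasp point. The pads swing forward as they close: fully open they stand 13 mm farther back than shut.
Start: joints at [-1.257, 0.308, 1.634, -0, 1.2, -0.07], TCP at [234.003, -579.547, 211.472] pointing down, gripper open.
Joint ranges: [-3.06, 3.06], [-0.79, 1.96], [0.05, 2.63], [-1.19, 4.34], [0.05, 2.64], [-2.94, 2.94]. Speed limits (rad/s): [2.79, 2.79, 3.14, 3.14, 3.14, 3.14].

## Interface

Orientations are given as a unit quaternion [w, x, y, z].
In Python, from rig import robot gives the robot as it stands.
- The arm moves only by the tool move_arm, never from a script. Its argument "deltas" is a list that holds one entry, the list of rows, each a list of 7 numbers: the shift along the tool's x, y, z each as a share of 4 cm, from -1 to 1, then the turn, a rotation vector about the tool's x, y, z each as a share of 6 degrees, from -1 to 1, then the closure in counts, from 0 (fully open) to 255 (shut). A call has 1 to 20 rows; each row shifts and turns the pose as measured when the row begins, along the tool's axes as they then stand; what a row does not reach is not made up. A row lasts 1/12 s, in which the tool goes at most 41.7 mm and 7.16 degrees, less where a joint would pass 70% of its speed; a pose out of reach is approached as far as the arm can. A call with a number of a shift or a turn outside -1 to 1 is refused whole. A call with a gripper value outside its range is refused whole. The fingers move at their own pace and stop on an object; "force" is the grip in N (left out, the last holds). Time passes only in rows, so rows that do not move let the fingers close. It gives the time, the measured TCP pose, the force and the opening at its end, in the units of the state.
- robot.state(): the state, without advancing time (a new reading comes with each control period).
- robot.capture(name): name is "scene" or "top"; returns the picture (384x512x3 uint8, blue, green, red); there is no depth.
- robot.camera_info(name): a dict with "mtx" (3x3 intrinsics, pixels), "position" and "rotation" of the camera in the world. Camera axes: x right, y down, z forward; pixel columns grow to the right and rows downward; lengths in mm; the calibration is good to about 2 mm. A picture is of the moment at which its call begins. camera_info takes no time and is no camera call.
- robot.close_job(): hands the job in, once; it reports no verdict.
The state is a dict: "time": time; "q": joint angles; "qd": joint speeds; "effort": joint torques, N m; "eef_pos": TCP position; "eef_rot": TCP orientation; "ft_force": force on the tool from outside, world axes, zero at the start; "wrist_torque": the same for the moment, N m; "gripper_width": opening from 0.0 (shut) to 1.0 (fully open).
Only numpy, scipy, OpenCV 4.12 (cv2) and the standard library are available. Lean on these libraries where they do the work, as an engineer would, in place of code of your own. Each camera call takes 0.05 s, during which the arm holds its last target. There are 200 camera calls.

## Working session

There is one attempt and no reset: what is moved stays moved. The work goes in short steps, Python scripts to look and compute and a tool call to move; the robot and the scene stay as the last step left them, time stands still between calls to the robot, and variables do not carry over. Pictures are saved under pics/ and viewed, about 8 in all and at most 12, crops included, and the job is handed in when it is done.

Besides the shell and the picture viewer there is one more tool, called after "Call:" as name(argument=value, ...), one argument or row to a line, values as JSON. move_arm: Moves the arm, as the interface text tells. Shift numbers are shares of 4 cm and turn numbers shares of 6 degrees, none past 1 either way. Its arguments: {"type":"object","properties":{"deltas":{"type":"array","items":{"type":"array","items":{"type":"array","items":{"type":"number"}}}},"force":{"type":"number"}},"required":["deltas"]}

```bash
mkdir -p pics
python3 - <<'E'
from rig import robot
import cv2,numpy as np
for n in("scene","top"):
    im=robot.capture(n);cv2.imwrite(f"pics/{n}0.png",im)
    c=robot.camera_info(n);print(n,{k:np.round(c[k],3).tolist() for k in("mtx","position","rotation")})
s=robot.state();print(s["eef_pos"],s["eef_rot"],s["time"])
E
```

```text
scene {'mtx': [[449.337, 0.0, 252.966], [0.0, 449.337, 187.939], [0.0, 0.0, 1.0]], 'position': [1301.725, -771.194, 1136.809], 'rotation': [-0.371, 0.833, 0.376, -0.168]}
top {'mtx': [[364.545, 0.0, 252.519], [0.0, 364.545, 190.584], [0.0, 0.0, 1.0]], 'position': [433.448, -26.023, 1331.623], 'rotation': [-0.018, 0.708, -0.706, 0.023]}
[ 233.76713643 -578.77756161  210.32536159] [-6.52485376e-04  8.28989950e-01 -5.59262480e-01 -8.45451776e-04] 0.1
```

View pics/scene0.png

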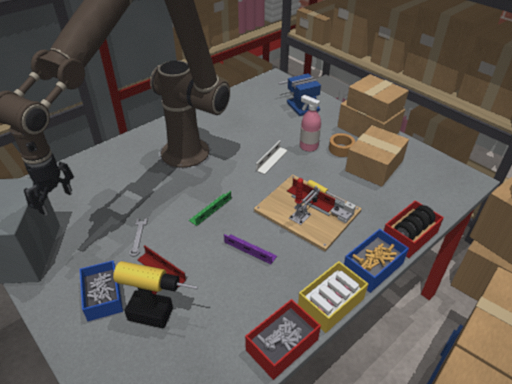

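View pics/top0.png

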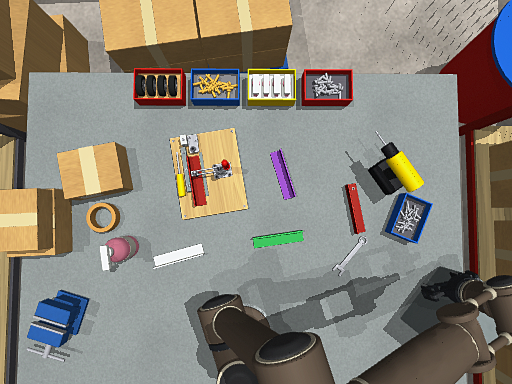

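The red bracket candidates are the jig bracket at top (195,180) and the finished one at (355,208) on the bench. The green (277,239), purple (283,175) and white (178,256) ones are decoys. I choose the one in the jig under the clamp, and check it in a close crop.

```bash
cat > h.py <<'E'
import cv2,numpy as np
from scipy.spatial.transform import Rotation as R
from rig import robot
def cam(n):
    c=robot.camera_info(n);w,x,y,z=c["rotation"]
    return np.array(c["mtx"]),np.array(c["position"]),R.from_quat([x,y,z,w]).as_matrix()
def ray(n,p):
    K,o,r=cam(n);d=r@np.linalg.inv(K)@[p[0],p[1],1];return o,d/np.linalg.norm(d)
def plane(n,p,z):
    o,d=ray(n,p);return o+d*(z-o[2])/d[2]
def proj(n,X):
    K,o,r=cam(n);u=K@(r.T@(np.array(X)-o));return u[:2]/u[2]
def tri(p,q):
    o1,d1=ray("scene",p);o2,d2=ray("top",q)
    s=np.linalg.lstsq(np.c_[d1,-d2],o2-o1,rcond=None)[0]
    a,b=o1+s[0]*d1,o2+s[1]*d2;return (a+b)/2,np.linalg.norm(a-b)
E
python3 - <<'E'
from h import *
a=cv2.imread("pics/top0.png")[120:225,165:255];b=cv2.imread("pics/scene0.png")[165:255,245:370]
a=cv2.resize(a,None,fx=4.5,fy=4.5,interpolation=cv2.INTER_CUBIC)
b=cv2.resize(b,None,fx=6,fy=6,interpolation=cv2.INTER_CUBIC)
cv2.imwrite("pics/topc.png",a);cv2.imwrite("pics/scenec.png",b)
im=cv2.imread("pics/top0.png");h=cv2.cvtColor(im,cv2.COLOR_BGR2HSV)
m=cv2.inRange(h,(12,50,120),(25,170,255));m[:120]=0;m[230:]=0;m[:,:168]=0;m[:,260:]=0
c=max(cv2.findContours(cv2.morphologyEx(m,cv2.MORPH_CLOSE,np.ones((15,15))),0,2)[0],key=cv2.contourArea)
r=cv2.minAreaRect(c);bx=cv2.boxPoints(r);print(r)
for p in bx:print(p,plane("top",p,18).round(1))
E
```

```text
((208.10809326171875, 173.14865112304688), (82.52828979492188, 66.58158874511719), 80.53767395019531)
[168.48648 137.91893] [702. 271.  18.]
[234.16214 126.97298] [743.3  32.6  18. ]
[247.7297  208.37837] [447.  -17.9  18. ]
[182.05405 219.32433] [407.1 217.6  18. ]
```

View pics/topc.png

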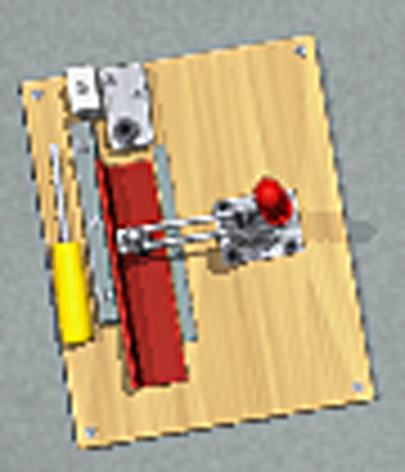

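View pics/scenec.png

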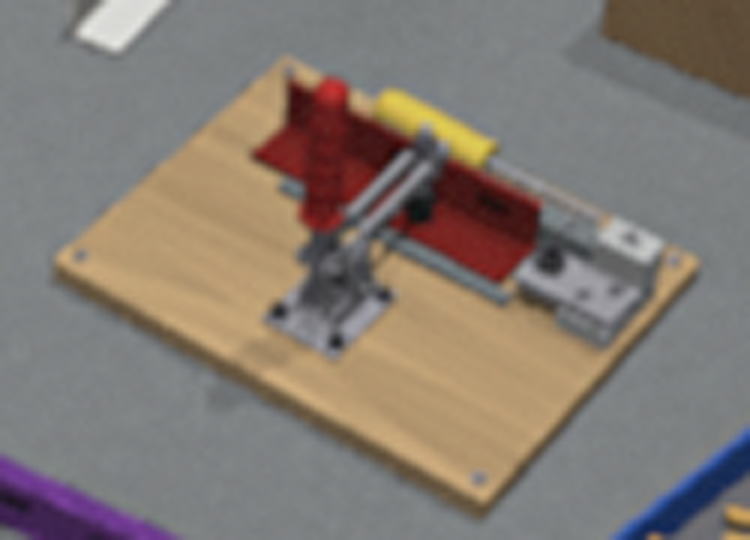

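The crop confirms a dark red angle iron in the jig under the clamp, with a visible gap at the stop. The upright handle tip is at top (225,162) and scene (300,180).

Run:
```python
from h import *
t=lambda x,y:(x/4.5+165-.4,y/4.5+120-.4)
s=lambda x,y:(x/6+245-.4,y/6+165-.4)
C=[plane("top",t(*p),18)[:2] for p in((22,85),(313,36),(375,400),(80,448))]
S=[plane("scene",s(*p),18)[:2] for p in((698,258),(483,492),(55,258),(288,58))]
print(np.round(C,1),np.round(S,1))
for Q in(C,S):
    d=Q[0]+Q[1]-Q[2]-Q[3];print("c",np.mean(Q,0),"yaw",np.degrees(np.arctan2(d[1],d[0])))
P=np.array(C+S);c=P.mean(0)
d=sum(Q[0]+Q[1]-Q[2]-Q[3] for Q in(C,S));yaw=np.arctan2(d[1],d[0])
r=R.from_euler('z',yaw).as_matrix()
print(c,np.degrees(yaw));np.savez("jig.npz",c=np.r_[c,0],r=r)
J=lambda X:(r.T@(np.array(X)-np.r_[c,0])).round(1)
# red mask, scene handle top and top-view ball
for n,box in(("scene",(245,370,165,255)),("top",(165,255,120,225))):
    im=cv2.imread(f"pics/{n}0.png");h=cv2.cvtColor(im,cv2.COLOR_BGR2HSV)
    m=cv2.inRange(h,(0,170,150),(6,255,255))|cv2.inRange(h,(174,170,150),(180,255,255))
    k=np.zeros_like(m);k[box[2]:box[3],box[0]:box[1]]=1;m*=k
    print(n,[(x[0:5].tolist(),y.round(1)) for x,y in zip(*cv2.connectedComponentsWithStats(m)[2:])][1:])
X,e=tri(s(332,88),t(266,188));print("tip",X.round(1),e.round(1),"jig",J(X))
for n,p,z in(("head corner -y",(150,160),23),("tail -y",(188,380),23),("tail upright",(133,390),58),("plate edge",(130,150),41),("fence near",(108,322),42),("tall end",(85,115),62),("spindle",(130,240),90),("grip tip",(266,188),200)):
    X=plane("top",t(*p),z);print(n,X.round(1),J(X))
for n,p,z in(("head -y",(500,285),23),("tail -y",(250,155),23),("tail upr top",(287,80),58),("plate corner",(520,270),41)):
    X=plane("scene",s(*p),z);print("scene",n,X.round(1),J(X))
```

```text
[[699.9 267.4]
 [741.   32.6]
 [446.6 -18.6]
 [407.7 216.5]] [[700.8 269.3]
 [737.9  38.2]
 [449.  -15.8]
 [410.9 217.7]]
c [573.77719248 124.44564259] yaw 9.878551381944536
c [574.65566048 127.36595385] yaw 10.341982553831496
[574.21642648 125.90579822] 10.108875584841993
scene [([298, 179, 5, 3, 12], array([299.8, 179.9]))]
top [([186, 156, 9, 50, 55], array([190.4, 180.7])), ([189, 156, 12, 14, 118], array([194.7, 162.7])), ([222, 160, 6, 6, 27], array([224.2, 162.3])), ([225, 165, 5, 5, 7], array([227.6, 167.4])), ([223, 167, 1, 1, 1], array([223., 167.])), ([199, 171, 2, 2, 3], array([199.7, 171.7])), ([199, 175, 3, 2, 4], array([200.2, 175.8])), ([193, 178, 13, 28, 249], array([199.3, 191.3]))]
tip [590.7  55.7 202. ] 1.6 jig [  3.9 -72.  202. ]
head corner -y [638.5 162.6  23. ] [69.7 24.9 23. ]
tail -y [462.  130.4  23. ] [-109.7   24.1   23. ]
tail upright [453.4 168.7  58. ] [-111.5   63.3   58. ]
plate edge [643.6 176.   41. ] [77.1 37.1 41. ]
fence near [507.  191.4  42. ] [-54.7  76.3  42. ]
tall end [667.5 208.1  62. ] [106.3  64.5  62. ]
spindle [566.7 167.5  90. ] [-0.1 42.2 90. ]
grip tip [591.5  56.5 200. ] [  4.8 -71.4 200. ]
scene head -y [641.3 160.3  23. ] [72.1 22.1 23. ]
scene tail -y [464.5 130.3  23. ] [-107.2   23.6   23. ]
scene tail upr top [457.1 167.   58. ] [-108.1   61.    58. ]
scene plate corner [651.5 163.1  41. ] [82.6 23.1 41. ]
```

Call:
move_arm(
  deltas=[
    [[0,0,-1,0,0,0,255],[0,0,-1,0,0,0,255],[0,0,-0.7,0,0,0,255],[0,-1,0,0,0,-0.6,255],[0,-1,0,0,0,-0.6,255],[0,-1,0,0,0,-0.6,255],[0,-1,0,0,0,-0.6,255],[0,-1,0,0,0,-0.6,255],[0,-1,0,0,0,-0.6,255],[0,-1,0,0,0,-0.6,255],[0,-1,0,0,0,-0.6,255],[0,-1,0,0,0,-0.6,255],[0,-1,0,0,0,-0.6,255],[0,-1,0,0,0,-0.6,255],[0,-1,0,0,0,-0.6,255],[0,-1,0,0,0,-0.6,255],[0,-1,0,0,0,-0.6,255],[0,-1,0,0,0,-0.6,255],[0,0,0,0,0,0,255]],
  ],
  force=60,
)

```text
time: 1.68
eef_pos: [629.6, -131.3, 310.4]
eef_rot: [-0.009, 0.995, -0.104, -0.008]
ft_force: [-1.5, -1.1, -1.0]
gripper_width: -0.002
```

```bash
cat >> h.py <<'E'
j=np.load("jig.npz") if __import__("os").path.exists("jig.npz") else None
YAW=np.radians(10.0);JR=R.from_euler('z',YAW).as_matrix();JC=np.array([574.2,125.9,0])
def goto(jx,jy,z):
    s=robot.state();w,x,y,q=s["eef_rot"];T=R.from_quat([x,y,q,w])
    want=R.from_matrix(JR@np.diag([1,-1,-1]))
    tgt=JC+JR@[jx,jy,z]
    print("t",s["time"],"jig",(JR.T@(np.array(s["eef_pos"])-JC)).round(1),"F",np.round(JR.T@s["ft_force"],1))
    print("shift/40 tool-now",(T.inv().apply(tgt-s["eef_pos"])/40).round(2),"turn/6",(np.degrees((T.inv()*want).as_rotvec())/6).round(2))
E
python3 -c "
from h import *
goto(3,-38,310)"
```

```text
t 1.6833 jig [   9.9 -262.9  310.4] F [-1.7 -0.8 -1. ]
shift/40 tool-now [-2.26 -5.15  0.13] turn/6 [-0.18  0.13 -3.65]
```

Call:
move_arm(
  deltas=[
    [[0,0,0,-0.05,0.03,-0.9,255],[0,0,0,-0.05,0.03,-0.95,255],[0,0,0,-0.05,0.03,-0.95,255],[0,0,0,-0.05,0.03,-0.9,255],[0,-1,0,0,0,0,255],[0,-1,0,0,0,0,255],[0,-1,0,0,0,0,255],[0,-1,0,0,0,0,255],[-0.1,-1,0,0,0,0,255],[-0.1,-0.6,0,0,0,0,255],[0,0,0,0,0,0,255]],
  ],
)

```text
time: 2.6
eef_pos: [571.4, 94.0, 300.5]
eef_rot: [0.001, 0.995, 0.098, -0.008]
ft_force: [-0.5, -0.1, 0.3]
gripper_width: 0.002
```

```bash
python3 -c "
from h import *
goto(3,-38,185)"
```

```text
t 2.6 jig [ -8.2 -30.9 300.5] F [-0.5 -0.   0.3]
shift/40 tool-now [0.32 0.18 2.88] turn/6 [0.   0.15 0.21]
```

Call:
move_arm(
  deltas=[
    [[0.3,0.1,0,0,0.1,0.2,255],[0,0,0.8,0,0,0,255],[0,0,0.8,0,0,0,255],[0,0,0.8,0,0,0,255],[0,0,0.4,0,0,0,255],[0,0,0,0,0,0,255]],
  ],
)

```text
time: 3.1
eef_pos: [592.4, 86.9, 186.6]
eef_rot: [0.003, 0.996, 0.084, 0.005]
ft_force: [-0.4, 0.7, -0.0]
gripper_width: 0.001
```

```bash
python3 -c "
from h import *
goto(3,-150,135)
cv2.imwrite('pics/top1.png',robot.capture('top'))
a=cv2.resize(robot.capture('scene')[100:260,220:400],None,fx=4,fy=4,interpolation=cv2.INTER_CUBIC);cv2.imwrite('pics/s1.png',a)"
```

```text
t 3.1 jig [ 11.1 -41.6 186.6] F [-0.2  0.8 -0. ]
shift/40 tool-now [-0.2   2.7   1.31] turn/6 [ 0.06 -0.08 -0.07]
```

View pics/s1.png

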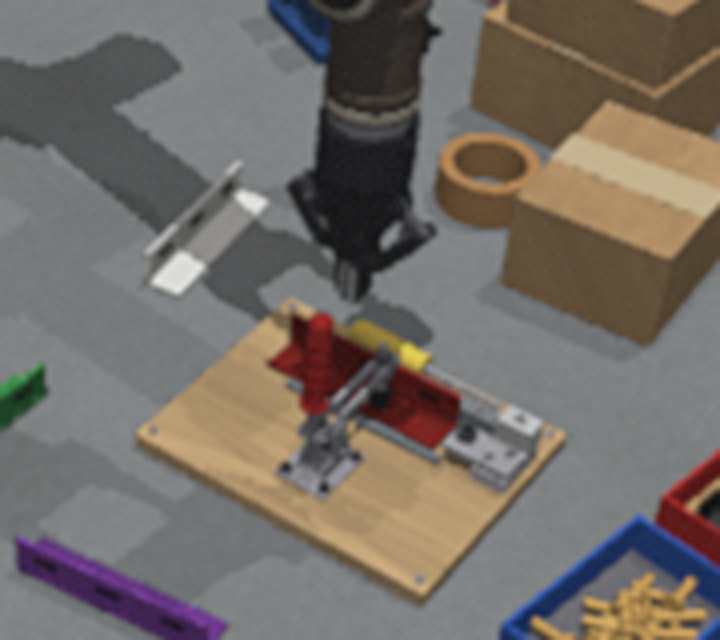

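```bash
python3 -c "
from h import *
p=np.array(robot.state()['eef_pos']);print(p)
for X in(p+[0,0,-14],p,[591,56,203]):
  u=proj('scene',X);print(X.round(),u.round(1),((u-[220,100])*4).round(), 'top',proj('top',X).round(1))
a=cv2.resize(robot.capture('scene')[150:200,270:340],None,fx=8,fy=8,interpolation=cv2.INTER_CUBIC);b=cv2.resize(robot.capture('top')[120:200,165:265],None,fx=5.6,fy=5,interpolation=cv2.INTER_CUBIC)
cv2.imwrite('pics/s2.png',np.vstack([a,b]))"
```

```text
[593.97132844  87.21309206 189.86657891]
[594.  87. 176.] [307.1 181.6] [348. 327.] top [214.6 161.6]
[594.  87. 190.] [307.5 178.4] [350. 313.] top [214.2 161. ]Traceback (most recent call last):
  File "<string>", line 5, in <module>
    u=proj('scene',X);print(X.round(),u.round(1),((u-[220,100])*4).round(), 'top',proj('top',X).round(1))
                            ^^^^^^^
AttributeError: 'list' object has no attribute 'round'. Did you mean: 'count'?
```

```bash
python3 -c "
from h import *
a=cv2.resize(robot.capture('scene')[150:200,270:340],None,fx=8,fy=8,interpolation=cv2.INTER_CUBIC)
cv2.imwrite('pics/s2.png',a)
print(proj('scene',[591,56,203]),robot.state()['eef_pos'])"
```

```text
[300.34216735 179.01937068] [595.08481631  87.71234188 191.60900448]
```

View pics/s2.png

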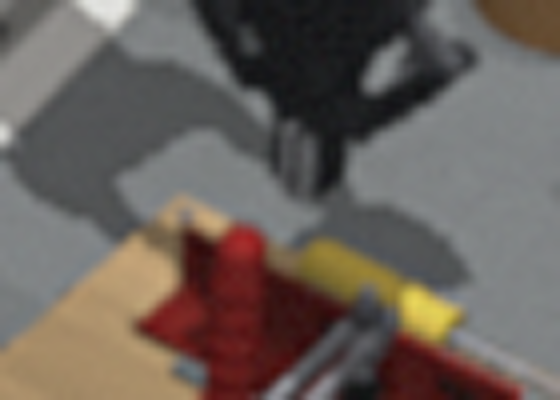

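Fingertips show at scene (308,175), about 6 px higher than the pose predicts. I'll lower a bit more, and check laterally by the contact force.

Call:
move_arm(
  deltas=[
    [[-0.2,0,0.25,0,0,0,255],[0,0,0.25,0,0,0,255],[0,0,0,0,0,0,255],[0,0,0,0,0,0,255]],
  ],
)

```text
time: 3.58
eef_pos: [595.1, 84.8, 178.9]
eef_rot: [0.003, 0.996, 0.082, 0.016]
ft_force: [0.0, 0.2, -0.1]
gripper_width: -0.005
```

```bash
python3 -c "
from h import *
goto(3,-45,170)
p=np.array(robot.state()['eef_pos']);print(proj('scene',p-[0,0,14]))
im=robot.capture('scene');a=cv2.resize(im[150:200,270:340],None,fx=8,fy=8,interpolation=cv2.INTER_CUBIC)
cv2.imwrite('pics/s3.png',a)"
```

```text
t 3.5833 jig [ 13.5 -44.1 178.9] F [ 0.1  0.2 -0.1]
shift/40 tool-now [-0.27  0.02  0.21] turn/6 [ 0.08 -0.3  -0.09]
[306.6064896  184.65865639]
```

View pics/s3.png

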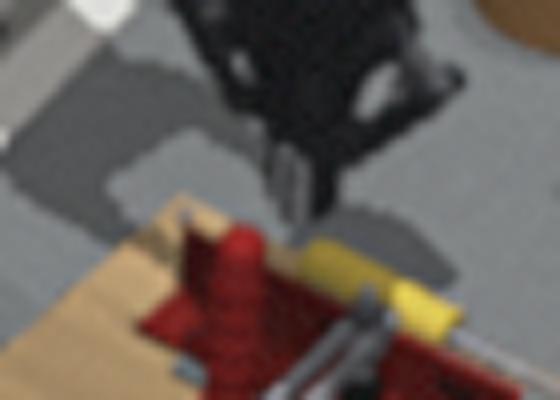

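Call:
move_arm(
  deltas=[
    [[-0.4,0,0.4,0.1,-0.4,-0.1,255],[0,0,0.1,0,0,0,255],[0,0,0,0,0,0,255]],
  ],
)

```text
time: 3.88
eef_pos: [581.0, 82.3, 159.6]
eef_rot: [-0.001, 0.996, 0.088, -0.004]
ft_force: [0.2, -0.1, 0.0]
gripper_width: 0.003
```

```bash
python3 -c "
from h import *
goto(3,-50,165)"
```

```text
t 3.8833 jig [ -0.9 -44.2 159.6] F [ 0.2 -0.1  0. ]
shift/40 tool-now [ 0.1   0.15 -0.14] turn/6 [-0.03  0.08  0.02]
```

Now push towards −y gently and look for contact.

Call:
move_arm(
  deltas=[
    [[0.1,0.2,0,0,0.1,0,255],[0,0.2,0,0,0,0,255],[0,0.2,0,0,0,0,255],[0,0.2,0,0,0,0,255]],
  ],
)

```text
time: 4.22
eef_pos: [590.5, 51.3, 158.7]
eef_rot: [-0.003, 0.996, 0.09, 0.0]
ft_force: [0.2, -0.3, 0.8]
gripper_width: 0.002
```

```bash
python3 -c "
from h import *
goto(3,-150,120)"
```

```text
t 4.2167 jig [  3.1 -76.3 158.7] F [ 0.1 -0.3  0.8]
shift/40 tool-now [-0.01  1.85  0.96] turn/6 [-0.05 -0.01  0.05]
```

```bash
python3 -c "
from h import *
im=robot.capture('scene');a=cv2.resize(im[130:250,240:360],None,fx=4.5,fy=4.5,interpolation=cv2.INTER_CUBIC)
p=np.array(robot.state()['eef_pos']);print(p,proj('scene',p-[0,0,14]))
cv2.imwrite('pics/s4.png',a)"
```

```text
[590.96708866  49.53865101 158.75408973] [297.69849861 193.40699011]
```

View pics/s4.png

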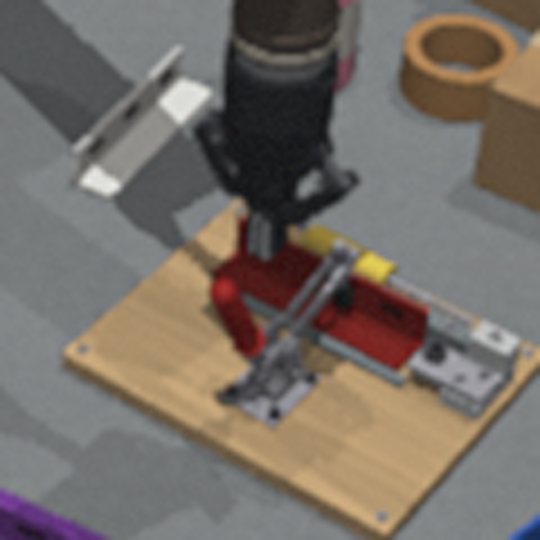

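```bash
python3 -c "
from h import *
for a in(0.3,0.5,.6,.79):
  # pivot drops 15 by 0.79
  X=JC+JR@[3,-72-132*np.sin(a)-(96-132*np.sin(.79))*a/.79,73+132*np.cos(a)-15*a/.79];print(a,X.round(),proj('scene',X).round(1))
h=cv2.cvtColor(robot.capture('scene'),cv2.COLOR_BGR2HSV)
m=cv2.inRange(h,(0,170,130),(6,255,255))|cv2.inRange(h,(174,170,130),(180,255,255));ys,xs=np.nonzero(m[150:250,270:305]);print(xs.min()+270,ys.min()+150)
goto(3,-150,130)"
```

```text
0.3 [597.  16. 193.] [292.6 187.7]
0.5 [601.  -8. 179.] [287.8 195.2]
0.6 [603. -20. 171.] [285.5 199.2]
0.79 [606. -39. 151.] [281.5 207.1]
287 193
t 4.3167 jig [  3.2 -77.2 158.8] F [-0.5 -0.3  0.3]
shift/40 tool-now [-0.01  1.82  0.71] turn/6 [-0.04 -0.01  0.03]
```

Call:
move_arm(
  deltas=[
    [[0,0.2,0.1,0,0,0,255],[0,0.25,0.15,0,0,0,255],[0,0.25,0.15,0,0,0,255],[0,0.25,0.15,0,0,0,255],[0,0.2,0.1,0,0,0,255],[0,0,0,0,0,0,255]],
  ],
)

```text
time: 4.82
eef_pos: [599.7, -0.3, 129.7]
eef_rot: [-0.002, 0.996, 0.088, 0.001]
ft_force: [0.2, -0.5, -0.5]
gripper_width: 0.001
```

```bash
python3 -c "
from h import *
goto(3,-130,130)
im=robot.capture('scene');a=cv2.resize(im[130:250,240:360],None,fx=4.5,fy=4.5,interpolation=cv2.INTER_CUBIC)
cv2.imwrite('pics/s5.png',a)
h=cv2.cvtColor(im,cv2.COLOR_BGR2HSV)
m=cv2.inRange(h,(0,170,130),(6,255,255))|cv2.inRange(h,(174,170,130),(180,255,255));ys,xs=np.nonzero(m[150:250,265:297]);print(xs.min()+265,ys.min()+150)
p=np.array(robot.state()['eef_pos']);print(p,proj('scene',p-[0,0,14]))
"
```

```text
t 4.8167 jig [   3.2 -128.8  129.7] F [ 0.1 -0.5 -0.5]
shift/40 tool-now [-0.01  0.03 -0.01] turn/6 [-0.04 -0.02  0.01]
282 202
[5.99608794e+02 2.13527378e-01 1.29924939e+02] [288.33882552 208.16001563]
```

View pics/s5.png

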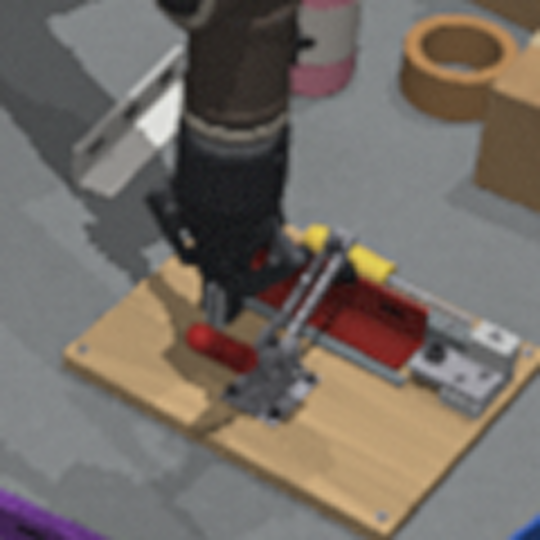

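Call:
move_arm(
  deltas=[
    [[0,0.2,0.1,0,0,0,255],[0,0.2,0.1,0,0,0,255],[0,0,0,0,0,0,255],[0,0,0,0,0,0,255]],
  ],
)

```text
time: 5.2
eef_pos: [602.2, -10.8, 123.7]
eef_rot: [-0.009, 0.996, 0.086, -0.0]
ft_force: [-3.1, 1.9, 6.2]
gripper_width: -0.003
```

```bash
cat >> h.py <<'E'
def red():
    im=robot.capture('scene');h=cv2.cvtColor(im,cv2.COLOR_BGR2HSV)
    m=cv2.inRange(h,(0,170,130),(6,255,255))|cv2.inRange(h,(174,170,130),(180,255,255));ys,xs=np.nonzero(m[150:250,265:297]);print("red",xs.min()+265,ys.min()+150)
E
python3 -c "
from h import *
goto(3,-110,300);red()"
```

```text
t 5.2 jig [   3.9 -139.5  123.7] F [-2.8  2.5  6.2]
shift/40 tool-now [-0.02 -0.82 -4.39] turn/6 [-0.17 -0.01 -0.02]
red 281 206
```

Call:
move_arm(
  deltas=[
    [[0,-0.3,-0.8,0,0,0,255],[0,0,-1,0,0,0,255],[0,0,-1,0,0,0,255],[-0.3,-0.5,-0.5,0,0,0,255],[-0.8,-1,0,0,0,0,255],[-0.8,-1,0,0,0,0,255],[-0.8,-1,0,0,0,0,255],[-0.7,-0.8,0,0,0,0,255],[-0.3,-0.2,0,0,0,0,255],[0,0,0,0,0,0,255],[0,0,0,0,0,0,255]],
  ],
)

```text
time: 6.17
eef_pos: [435.3, 138.6, 264.0]
eef_rot: [-0.008, 0.996, 0.087, 0.005]
ft_force: [0.6, -0.4, -0.1]
gripper_width: -0.001
```

```bash
python3 -c "
from h import *
goto(-150,62,250);red()"
```

```text
t 6.1667 jig [-134.6   36.6  264. ] F [ 0.5 -0.5 -0.1]
shift/40 tool-now [-0.39 -0.63  0.35] turn/6 [-0.14 -0.11 -0.01]
red 281 205
```

Call:
move_arm(
  deltas=[
    [[-0.4,-0.5,0.2,-0.1,-0.1,0,255],[0,-0.1,0.8,0,0,0,255],[0,0,0.9,0,0,0,255],[0,0,0.9,0,0,0,255],[0,0,0.6,0,0,0,255],[0,0,0.2,0,0,0,255],[0,0,0,0,0,0,255],[0,0,0,0,0,0,255]],
  ],
)

```text
time: 6.88
eef_pos: [432.3, 155.4, 118.8]
eef_rot: [-0.001, 0.997, 0.081, 0.008]
ft_force: [-0.1, -0.4, 1.0]
gripper_width: 0.002
```

```bash
python3 -c "
from h import *
goto(-150,62,60)
im=robot.capture('scene')
p=np.array(robot.state()['eef_pos']);print(p,proj('scene',p-[0,0,14]))
a=cv2.resize(im[130:230,240:360],None,fx=5,fy=5,interpolation=cv2.INTER_CUBIC)
cv2.imwrite('pics/s6.png',a)"
```

```text
t 6.8833 jig [-134.6   53.7  118.8] F [-0.2 -0.3  1. ]
shift/40 tool-now [-0.41 -0.2   1.46] turn/6 [-0.   -0.15 -0.11]
[432.68393752 155.58143447 119.31786231] [286.17831751 166.11596562]
```

View pics/s6.png

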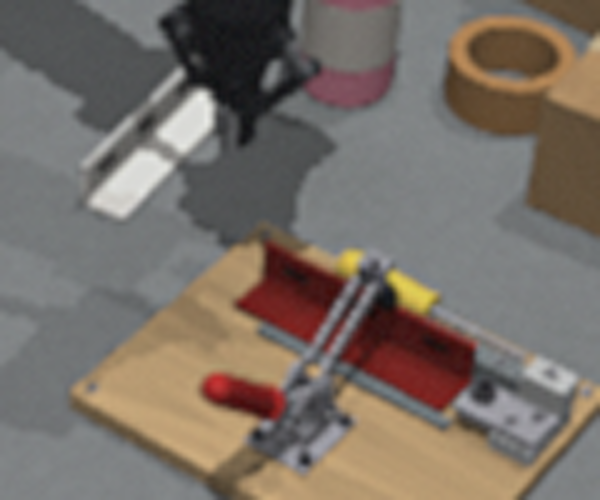

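Fingertips are at about (289,158) scene, some 30 mm higher than the pose implies, and the handle is laid back with the bracket free. I'll touch down on the bare board to calibrate tip height.

Call:
move_arm(
  deltas=[
    [[-0.4,-0.2,0.3,0,-0.2,-0.1,255],[0,0,0.5,0,0,0,255],[0,0,0.4,0,0,0,255],[0,0,0.1,0,0,0,255],[0,0,0,0,0,0,255],[0,0,0,0,0,0,255]],
  ],
)

```text
time: 7.43
eef_pos: [420.3, 163.9, 72.0]
eef_rot: [-0.002, 0.996, 0.087, 0.004]
ft_force: [0.1, 0.1, 0.3]
gripper_width: -0.001
```

```bash
python3 -c "
from h import *
goto(-142,62,45);p=np.array(robot.state()['eef_pos']);print(proj('scene',p-[0,0,14]),proj('top',p-[0,0,14]))
im=robot.capture('scene')[100:230,230:370];im2=robot.capture('top')[100:240,140:280]
a=cv2.resize(im,(400,372),interpolation=cv2.INTER_CUBIC);b=cv2.resize(im2,(372,372),interpolation=cv2.INTER_CUBIC)
cv2.imwrite('pics/s7.png',np.hstack([a,b]))"
```

```text
t 7.4333 jig [-144.9   64.2   72. ] F [0.1 0.1 0.3]
shift/40 tool-now [0.07 0.06 0.68] turn/6 [-0.03 -0.08 -0.01]
[284.82877199 173.45698788] [195.39932101 215.76774734]
```

View pics/s7.png

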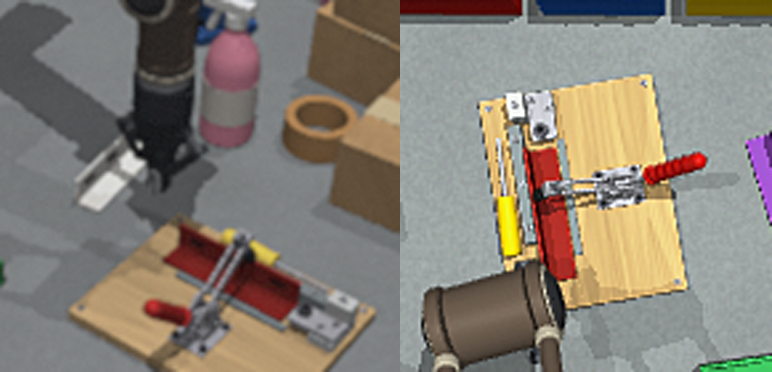

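Call:
move_arm(
  deltas=[
    [[0,0,0.3,0,0,0,255],[0,0,0.2,0,0,0,255],[0,0,0.1,0,0,0,255],[0,0,0.1,0,0,0,255],[0,0,0.05,0,0,0,255],[0,0,0.05,0,0,0,255]],
  ],
)

```text
time: 8.03
eef_pos: [426.0, 165.7, 43.7]
eef_rot: [-0.003, 0.996, 0.087, 0.01]
ft_force: [-0.3, 0.0, 0.3]
gripper_width: -0.0
```

```bash
python3 -c "
from h import *
goto(-142,62,30)"
```

```text
t 8.0333 jig [-139.1   65.    43.7] F [-0.3  0.1  0.3]
shift/40 tool-now [-0.08  0.08  0.34] turn/6 [-0.04 -0.19 -0.  ]
```

Call:
move_arm(
  deltas=[
    [[-0.1,0,0.1,0,-0.2,0,255],[0,0,0.08,0,0,0,255],[0,0,0.08,0,0,0,255],[0,0,0.05,0,0,0,255],[0,0,0,0,0,0,255]],
  ],
)

```text
time: 8.45
eef_pos: [421.8, 165.0, 29.9]
eef_rot: [-0.002, 0.996, 0.087, -0.002]
ft_force: [0.1, -0.2, -0.9]
gripper_width: 0.001
```

```bash
python3 -c "
from h import *
goto(-142,62,20)"
```

```text
t 8.45 jig [-143.3   65.    29.9] F [ 0.1 -0.2 -0.9]
shift/40 tool-now [0.03 0.08 0.25] turn/6 [-0.04  0.04 -0.01]
```

Call:
move_arm(
  deltas=[
    [[0,0,0.1,0,0,0,255],[0,0,0.08,0,0,0,255],[0,0,0.08,0,0,0,255],[0,0,0.05,0,0,0,255]],
  ],
)

```text
time: 8.78
eef_pos: [422.2, 165.1, 16.7]
eef_rot: [-0.002, 0.996, 0.087, -0.002]
ft_force: [-0.2, 0.6, 0.9]
gripper_width: -0.0
```

```bash
python3 -c "
from h import *
goto(-142,62,10);p=np.array(robot.state()['eef_pos']);print(proj('scene',p-[0,0,14]))
im=robot.capture('scene')[130:200,250:340];cv2.imwrite('pics/s8.png',cv2.resize(im,None,fx=7,fy=7,interpolation=cv2.INTER_CUBIC))"
```

```text
t 8.7833 jig [-142.9   65.    16.7] F [-0.   0.6  0.9]
shift/40 tool-now [0.02 0.08 0.17] turn/6 [-0.04  0.03 -0.01]
[284.71940056 184.68553469]
```

```bash
python3 -c "
from h import *
im=robot.capture('scene');g=cv2.cvtColor(im,cv2.COLOR_BGR2GRAY)
print(np.arange(276,300));
for r in range(158,190):print(r,g[r,276:300])
for z in (2,18,32,40):print(z,proj('scene',[422.2,165.1,z]).round(1))
for c in((-150,120),(-150,-120)):print('corner',proj('scene',JC+JR@[*c,18]).round(1))"
```

```text
[276 277 278 279 280 281 282 283 284 285 286 287 288 289 290 291 292 293
 294 295 296 297 298 299]
158 [40 34 22 24 27 28 26 24 22 26 22 26 24 25 26 26 27 36 36 41 38 60 78 84]
159 [36 33 27 24 25 21 24 28 25 24 27 26 25 26 27 28 23 35 34 53 54 66 81 81]
160 [34 39 36 26 26 22 26 25 25 23 28 24 28 24 29 26 28 30 34 57 71 79 82 81]
161 [30 44 62 52 30 22 24 25 25 21 23 25 26 24 27 24 31 28 27 54 75 83 84 83]
162 [30 43 83 85 54 25 25 25 28 28 25 26 26 25 26 31 29 32 34 48 64 78 83 78]
163 [47 33 65 76 47 26 22 26 27 28 27 28 26 23 21 24 41 61 61 53 56 72 81 75]
164 [52 30 39 38 29 25 25 25 28 21 29 27 27 21 22 31 62 78 70 53 50 64 79 85]
165 [63 44 26 22 23 23 24 25 28 29 33 28 24 25 23 51 78 86 75 59 51 49 66 84]
166 [80 55 32 26 25 25 27 23 25 29 32 31 23 23 23 63 86 81 70 57 43 39 47 59]
167 [86 72 48 38 32 30 25 26 22 27 31 26 25 25 34 65 79 61 45 37 30 25 34 46]
168 [99 81 75 72 63 39 27 24 26 27 29 25 22 21 27 46 48 40 27 31 25 31 47 64]
169 [109  85  87  86  74  46  25  23  27  28  24  22  31  30  30  29  33  30
  28  26  41  59  71  80]
170 [ 98  85  86  85  82  56  33  34  31
[... 1428 characters left out ...]
25 128 128 130 130 143 151 154 156 157 142  94  42
  31  40  32  25  26  27]
185 [117 119 111 113 120 124 126 130 128 130 133 140 139 150 158 139  91  46
  40  39  34  33  25  24]
186 [115 105 109 120 121 119 122 123 126 126 128 129 132 137 137 113  69  49
  44  43  39  40  32  29]
187 [115 113 124 128 124 118 120 119 120 124 128 130 129 120  97  70  51  49
  50  48  44  44  44  36]
188 [120 128 133 133 128 125 121 119 118 121 124 126 116  88  59  50  49  52
  52  49  51  50  47  40]
189 [121 127 130 131 130 129 129 129 125 121 115 103  86  58  48  46  51  54
  56  57  54  53  51  53]
2 [284.7 184.8]
18 [284.9 181.7]
32 [285.1 178.9]
40 [285.2 177.2]
corner [291.7 173.6]
corner [252.9 207.7]
```

Call:
move_arm(
  deltas=[
    [[0,0.1,0.1,0,0,0,255],[0.15,0,0,0,0,0,255],[0.15,0,0,0,0,0,255],[0.15,0,0,0,0,0,255],[0.1,0,0,0,0,0,255],[0.1,0,0,0,0,0,255],[0,0,0,0,0,0,255]],
  ],
)

```text
time: 9.47
eef_pos: [447.5, 165.0, 11.8]
eef_rot: [-0.001, 0.996, 0.087, -0.006]
ft_force: [0.1, -0.8, 0.2]
gripper_width: -0.001
```

```bash
cat >> h.py <<'E'
def bracket(v=False):
    im=robot.capture('top');h=cv2.cvtColor(im,cv2.COLOR_BGR2HSV)
    m=cv2.inRange(h,(0,120,60),(8,255,255))|cv2.inRange(h,(172,120,60),(180,255,255))
    # profile of red along jig x on the flat leg (jig y=32, z=23)
    xs=np.arange(-130,95,1.0);c=[]
    for x in xs:
        u=proj('top',JC+JR@[x,34,23]);c.append(m[int(round(u[1])),int(round(u[0]))]>0)
    c=xs[np.array(c)];print("red leg jig x from",c.min() if len(c) else None,"to",c.max() if len(c) else None)
E
python3 -c "
from h import *
goto(-105,62,12);bracket();red()"
```

```text
t 9.4667 jig [-118.    60.5   11.8] F [-0.  -0.8  0.2]
shift/40 tool-now [ 0.32 -0.04 -0.01] turn/6 [-0.04  0.11 -0.01]
red leg jig x from -87.0 to 73.0
red 281 205
```

Call:
move_arm(
  deltas=[
    [[0.1,0,0,0,0,0,255],[0.15,0,0,0,0,0,255],[0.15,0,0,0,0,0,255],[0.15,0,0,0,0,0,255],[0,0,0,0,0,0,255]],
  ],
)

```text
time: 9.98
eef_pos: [458.8, 167.1, 9.9]
eef_rot: [0.0, 0.996, 0.087, -0.018]
ft_force: [0.1, -0.8, 0.1]
gripper_width: -0.002
```

```bash
python3 -c "
from h import *
goto(-90,62,12);bracket();red()"
```

```text
t 9.9833 jig [-106.5   60.6    9.9] F [-0.  -0.8  0.1]
shift/40 tool-now [ 0.41 -0.04 -0.07] turn/6 [-0.03  0.34 -0.  ]
red leg jig x from -65.0 to 81.0
red 281 205
```

Call:
move_arm(
  deltas=[
    [[0.1,0,0,0,0.3,0,255],[0.15,0,0,0,0.1,0,255],[0.15,0,0,0,0,0,255],[0.15,0,0,0,0,0,255],[0,0,0,0,0,0,255]],
  ],
)

```text
time: 10.5
eef_pos: [472.5, 169.4, 8.0]
eef_rot: [-0.001, 0.996, 0.087, -0.004]
ft_force: [0.1, -0.5, -0.0]
gripper_width: 0.004
```

```bash
python3 -c "
from h import *
goto(-82,62,12);bracket();red()"
```

```text
t 10.5 jig [-92.6  60.5   8. ] F [ 0.  -0.5 -0. ]
shift/40 tool-now [ 0.26 -0.04 -0.1 ] turn/6 [-0.02  0.08 -0.  ]
red leg jig x from -47.0 to 81.0
red 281 205
```

Call:
move_arm(
  deltas=[
    [[0.1,0,-0.1,0,0.1,0,255],[0.12,0,-0.05,0,0,0,255],[0.12,0,0,0,0.1,0,255],[0.12,0,0,0,0,0,255]],
  ],
)

```text
time: 10.93
eef_pos: [483.6, 171.0, 12.5]
eef_rot: [-0.001, 0.996, 0.087, -0.001]
ft_force: [-19.3, -2.2, 15.3]
gripper_width: -0.001
```

```bash
python3 -c "
from h import *
goto(-82,62,12);bracket();red()"
```

```text
t 10.9333 jig [-81.4  60.1  12.5] F [-19.4   1.1  15.3]
shift/40 tool-now [-0.01 -0.05  0.01] turn/6 [-0.01  0.01 -0.  ]
red leg jig x from -47.0 to 81.0
red 281 205
```

Call:
move_arm(
  deltas=[
    [[0.05,0,0,0,0,0,255],[0.05,0,0,0,0,0,255],[0,0,0,0,0,0,255]],
  ],
)

```text
time: 11.28
eef_pos: [482.6, 170.7, 12.5]
eef_rot: [0.0, 0.996, 0.087, -0.006]
ft_force: [-2.1, -0.6, -0.2]
gripper_width: -0.003
```

```bash
python3 -c "
from h import *
goto(-120,62,12);bracket();red()"
```

```text
t 11.2833 jig [-82.5  60.   12.5] F [-2.2 -0.3 -0.2]
shift/40 tool-now [-0.94 -0.05  0.02] turn/6 [-0.01  0.12  0.  ]
red leg jig x from -69.0 to 81.0
red 281 205
```

Call:
move_arm(
  deltas=[
    [[-0.4,0,0,0,0,0,255],[-0.4,0,-0.1,0,0,0,255],[0,0,-0.8,0,0,0,255],[0,0,-1,0,0,0,255],[0,0,-1,0,0,0,255],[0,0,-1,0,0,0,255],[0,0,-1,0,0,0,255],[0,0.8,-0.4,0,0,0,255],[0.5,1,0,0,0,0,255],[0.5,1,0,0,0,0,255],[0.5,1,0,0,0,0,255],[0.5,1,0,0,0,0,255],[0.5,0.7,0,0,0,0,255],[0,0,0,0,0,0,255],[0,0,0,0,0,0,255]],
  ],
)

```text
time: 12.63
eef_pos: [608.4, -26.1, 252.3]
eef_rot: [0.002, 0.995, 0.089, 0.033]
ft_force: [-0.6, -0.0, -0.2]
gripper_width: -0.005
```

```bash
python3 -c "
from h import *
goto(3,-207,230);bracket();red()"
```

```text
t 12.6333 jig [   7.3 -155.6  252.3] F [-0.6  0.1 -0.2]
shift/40 tool-now [-0.15  1.28  0.56] turn/6 [ 0.1  -0.63  0.04]
red leg jig x from -69.0 to 81.0
red 281 205
```

Call:
move_arm(
  deltas=[
    [[-0.1,0.6,0,0.1,-0.6,0,255],[0,0.6,0,0,0,0,255],[0,0.2,0.1,0,0,0,255],[0,0,0.8,0,0,0,255],[0,0,0.8,0,0,0,255],[0,0,0.6,0,0,0,255],[0,0,0.2,0,0,0,255],[0,0,0,0,0,0,255],[0,0,0,0,0,0,255]],
  ],
)

```text
time: 13.48
eef_pos: [611.0, -69.3, 151.0]
eef_rot: [-0.002, 0.995, 0.096, 0.003]
ft_force: [-0.2, 0.2, 0.8]
gripper_width: -0.0
```

```bash
python3 -c "
from h import *
goto(3,-207,112);red()"
```

```text
t 13.4833 jig [   2.3 -198.6  151. ] F [-0.2  0.3  0.8]
shift/40 tool-now [0.01 0.21 0.97] turn/6 [-0.03 -0.07  0.16]
red 293 207
```

Call:
move_arm(
  deltas=[
    [[0,0.2,0.2,0,0,0.1,255],[0,0,0.4,0,0,0,255],[0,0,0.3,0,0,0,255],[0,0,0,0,0,0,255],[0,0,0,0,0,0,255]],
  ],
)

```text
time: 13.95
eef_pos: [619.5, -78.5, 121.4]
eef_rot: [0.0, 0.996, 0.09, 0.011]
ft_force: [0.3, 0.5, 1.1]
gripper_width: 0.001
```

```bash
python3 -c "
from h import *
goto(3,-170,150)"
```

```text
t 13.95 jig [   9.1 -209.2  121.4] F [0.4 0.4 1.1]
shift/40 tool-now [-0.13 -0.98 -0.72] turn/6 [ 0.03 -0.21  0.06]
```

Call:
move_arm(
  deltas=[
    [[-0.15,0,0.25,0,-0.2,0,255],[0,-0.3,0,0,0,0,255],[0,-0.3,0,0,0,0,255],[0,-0.15,-0.1,0,0,0,255],[0,-0.15,-0.15,0,0,0,255],[0,-0.15,-0.15,0,0,0,255]],
  ],
)

```text
time: 14.45
eef_pos: [609.3, -41.8, 131.1]
eef_rot: [0.008, 0.996, 0.091, 0.003]
ft_force: [0.3, -2.3, 0.1]
gripper_width: -0.003
```

```bash
python3 -c "
from h import *
goto(3,-150,150)"
```

```text
t 14.45 jig [   5.4 -171.3  131.1] F [-0.1 -2.3  0.1]
shift/40 tool-now [-0.05 -0.52 -0.48] turn/6 [ 0.16 -0.05  0.08]
```

Call:
move_arm(
  deltas=[
    [[0,-0.16,-0.1,0.1,0,0,255],[0,-0.16,-0.1,0,0,0,255],[0,-0.16,-0.1,0,0,0,255],[0,-0.16,-0.08,0,0,0,255],[0,-0.16,-0.08,0,0,0,255]],
  ],
)

```text
time: 14.87
eef_pos: [604.3, -6.2, 154.7]
eef_rot: [0.003, 0.996, 0.092, 0.006]
ft_force: [-0.4, -1.1, 0.1]
gripper_width: -0.003
```

```bash
python3 -c "
from h import *
goto(3,-100,165);red()"
```

```text
t 14.8667 jig [   6.7 -135.4  154.7] F [-0.6 -1.   0.1]
shift/40 tool-now [-0.08 -0.88 -0.27] turn/6 [ 0.08 -0.1   0.1 ]Traceback (most recent call last):
  File "<string>", line 3, in <module>
    goto(3,-100,165);red()
                     ~~~^^
  File "h.py", line 27, in red
    m=cv2.inRange(h,(0,170,130),(6,255,255))|cv2.inRange(h,(174,170,130),(180,255,255));ys,xs=np.nonzero(m[150:250,265:297]);print("red",xs.min()+265,ys.min()+150)
                                                                                                                                         ~~~~~~^^
    return umr_minimum(a, axis, None, out, keepdims, initial, where)
ValueError: zero-size array to reduction operation minimum which has no identity
```

Call:
move_arm(
  deltas=[
    [[-0.1,-0.16,0,0,-0.1,0.1,255],[0,-0.16,0,0,0,0,255],[0,-0.16,0,0,0,0,255],[0,-0.16,0,0,0,0,255]],
  ],
)

```text
time: 15.25
eef_pos: [597.4, 17.1, 157.5]
eef_rot: [0.009, 0.996, 0.088, 0.002]
ft_force: [-0.2, -5.6, 3.4]
gripper_width: -0.003
```

```bash
python3 -c "
from h import *
goto(3,-94,160)"
```

```text
t 15.25 jig [   3.9 -111.1  157.5] F [-1.2 -5.4  3.4]
shift/40 tool-now [-0.02 -0.43 -0.07] turn/6 [ 0.17 -0.03  0.02]
```

Resistance 5 N: the foot is on the leg. Continue over centre.

Call:
move_arm(
  deltas=[
    [[0,-0.15,0,0.1,0,0,255],[0,-0.15,0,0.1,0,0,255],[0,-0.15,0,0,0,0,255],[0,-0.15,0,0,0,0,255]],
  ],
)

```text
time: 15.58
eef_pos: [593.5, 38.9, 157.9]
eef_rot: [0.001, 0.996, 0.089, 0.002]
ft_force: [1.6, -18.3, 6.2]
gripper_width: -0.002
```

```bash
python3 -c "
from h import *
goto(3,-94,160)"
```

```text
t 15.5833 jig [  3.9 -89.  157.9] F [ -1.6 -18.3   6.2]
shift/40 tool-now [-0.02  0.12 -0.05] turn/6 [ 0.03 -0.03  0.04]
```

Call:
move_arm(
  deltas=[
    [[0,-0.1,0,0,0,0,255],[0,0,0,0,0,0,255],[0,0.3,0,0,0,0,255],[0,0.6,0,0,0,0,255],[0,1,0,0,0,0,255],[0,0.8,-0.3,0,0,0,255],[0,0.5,-0.8,0,0,0,255],[0,0.5,-0.8,0,0,0,255],[0,0.8,-0.6,0,0,0,255],[0,1,0,0,0,0,255],[0,1,0,0,0,0,255],[0,0,0,0,0,0,255],[0,0,0,0,0,0,255]],
  ],
)

```text
time: 16.67
eef_pos: [637.0, -221.7, 253.5]
eef_rot: [-0.002, 0.996, 0.092, -0.005]
ft_force: [0.4, 0.1, 0.1]
gripper_width: 0.001
```

```bash
python3 -c "
from h import *
goto(3,-300,260);bracket()
s=robot.capture('scene');t=robot.capture('top')
a=cv2.resize(s[165:255,245:370],(460,331),interpolation=cv2.INTER_CUBIC);b=cv2.resize(t[120:225,165:255],(330,385),interpolation=cv2.INTER_CUBIC)
o=np.zeros((385,790,3),np.uint8);o[:331,:460]=a;o[:,460:]=b;cv2.imwrite('pics/fin.png',o)
for n,c in(('scene',s),('top',t)):
  h=cv2.cvtColor(c,cv2.COLOR_BGR2HSV);m=cv2.inRange(h,(0,170,150),(6,255,255))|cv2.inRange(h,(174,170,150),(180,255,255))
  print(n,[(x[:5].tolist(),y.round(1)) for x,y in zip(*cv2.connectedComponentsWithStats(m)[2:]) if (abs(y-np.array([300,180] if n=='scene' else [225,163]))<8).all()])"
```

```text
t 16.6667 jig [   1.4 -353.3  253.5] F [0.4 0.  0.1]
shift/40 tool-now [ 0.05 -1.33 -0.16] turn/6 [-0.05  0.1   0.1 ]
red leg jig x from -69.0 to 81.0
scene [([298, 179, 5, 3, 12], array([299.8, 179.9]))]
top [([221, 160, 6, 6, 28], array([224. , 162.4])), ([228, 163, 1, 1, 1], array([228., 163.])), ([225, 165, 5, 5, 7], array([227.6, 167.4]))]
```

View pics/fin.png

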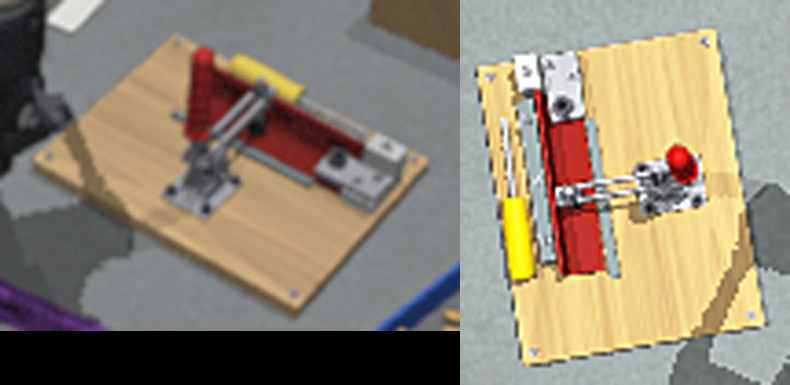

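The handle is back at its original locked pixels: scene (300,180), top (224,162). The bracket sits under the drill plate with its end at the stop, and the arm is clear. Handing in.

```bash
python3 -c "
from rig import robot
print(robot.close_job(),robot.state()['time'])"
```

```text
the job is handed in; nothing more can be done
the job is handed in; nothing more can be done
```

I opened the clamp, slid the bracket about 40 mm along the fence until it came up against the stop, and swung the handle back over centre. I handed the job in at about 17 s.

**Last checks:**
- **Stop:** the push was blocked with about 19 N. The bracket's tail is at jig x ≈ -69 mm, so its head is at about 111 mm. That agrees with the stop at about 108–112 mm, which I worked out from the drill plate's edge. The reading didn't change after clamping. I couldn't see the head end itself under the drill plate, so "within 2.5 mm" rests on the blocked push and this length sum.
- **Clamp:** the push ended at about 18 N against the locked position, and the handle tip is back at its starting pixels in both views. I didn't measure the foot's force on the bracket.
- **Other things:** the arm is clear with nothing touching it. In the last views the screwdriver is where it was. I didn't re-check the other bystanders one by one, but the arm touched nothing else.

**One disagreement:** the shut fingertips showed about 30 mm higher in the images than the pose says. Lowering them to where the pose says the board should be gave no contact, which bears this out, and I set the push heights to suit.

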